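# Find the fullest sugar tin in the galley and hold it up

### The job

Three identical closed sugar tins stand on the galley counter: heft them to find the heaviest, stand the two lighter ones on the grey serving tray so they can go for refilling, and finish holding the heaviest one upright in the gripper, its bottom at least 10 cm above the counter and touching nothing else. Set tins down rather than drop or tip them, and leave the jug, the cup and the meal box where they are. The program ends while still holding the tin.

Things in the scene. Friction and masses are not known exactly. Their poses are not given: they have to be found in the camera images.
- tin_a: one of three identical closed sugar tins standing on the counter: plain round metal canister, 60 mm diameter, 115 mm tall, the top 17 mm being a slightly narrower lid 57 mm across that does not come off. Origin at the centre of its underside, z axis up through the lid. The tins look the same and only their weight differs: one is nearly full (400 to 500 g), the other two nearly empty (each 120 to 205 g); which is which changes from start to start
- tin_b: one of three identical closed sugar tins standing on the counter: plain round metal canister, 60 mm diameter, 115 mm tall, the top 17 mm being a slightly narrower lid 57 mm across that does not come off. Origin at the centre of its underside, z axis up through the lid. The tins look the same and only their weight differs: one is nearly full (400 to 500 g), the other two nearly empty (each 120 to 205 g); which is which changes from start to start
- tin_c: one of three identical closed sugar tins standing on the counter: plain round metal canister, 60 mm diameter, 115 mm tall, the top 17 mm being a slightly narrower lid 57 mm across that does not come off. Origin at the centre of its underside, z axis up through the lid. The tins look the same and only their weight differs: one is nearly full (400 to 500 g), the other two nearly empty (each 120 to 205 g); which is which changes from start to start
- tray: flat grey plastic serving tray that does not slide, 230 mm along its x axis and 370 mm along its y axis, with a straight rim 16 mm high and 5 mm thick. Origin at the centre of its underside, z up; the floor inside is 5 mm above the counter and measures 220 by 360 mm: room for all three tins in a row along its y axis. It starts empty
- jug: bystander: steel vacuum jug with black lid and handle, 116 mm diameter, 200 mm tall; its handle reaches 98 mm out along its y axis. Origin at the centre of its underside
- cup: bystander: white plastic cup standing mouth-up, 76 mm rim diameter, 75 mm tall. Origin at the centre of its underside
- meal_box: bystander: closed white meal box with a metal lid, 140 mm (its x) by 180 mm (its y), 34 mm tall. Origin at the centre of its underside
Things that resemble listed ones, but are neither listed nor needed, are in the scene too. Leave any green or orange look-alike of the tin_b alone.

How it is judged:
By the outcome, as a careful person would: the job done as asked, in the order asked, and still so for the second after the job is handed in, while the arm keeps its last pose, push and grip.
It also fails if it takes over 72 s, if anything falls off the work surface, if the arm or the gripper's body presses on something with over 40 N, if the wrist force passes 120 N, or if a joint passes its speed limit or range.

### The arm

A 6-joint arm with a two-finger parallel gripper is mounted at the origin on the work surface. World frame = base frame: x ahead of the robot, y to its left, z up, the work surface at z = 0. Lengths are in m, angles in rad, forces in N, time in s.
With the tool pointing down it reaches from about 0.275 to 0.85 m from the base axis. Payload 19 kg.
Tool frame: the origin (TCP) lies on the centre line of the jaws, within the pads' length; the fingertips stand 8 mm ahead of it and the grasp point (between the pads) lies 11 mm behind it (bot.finger_overhang is the distance from the TCP to the fingertips, in m); z points along the fingers, y is the direction in which the jaws open and shut (so a half turn about z gives the same grasp; the last joint's range is limited). The gripper opens to 85 mm and grips with 20 to 120 N. Pads are 22 mm wide; open, the fingers measure 114 mm over their backs; the gripper's body (76 mm by 85 mm) begins 54 mm behind the grasp point. The pads swing forward as they close: fully open they stand 13 mm farther back than shut.
Start: joints at [-1.277, 0.15, 1.437, -0, 1.554, -0.134], TCP at [0.239, -0.523, 0.239] pointing down, gripper open.
Joint ranges: [-2.8, 2.8], [-0.68, 2.1], [0.12, 2.68], [-1.39, 4.53], [0.16, 2.79], [-2.81, 2.81]. Speed limits (rad/s): [1.89, 1.89, 2.22, 3.01, 3.01, 3.01].

### API

Orientations are given as a unit quaternion [w, x, y, z].
In Python, from plant import status, eyes, workorder, bot gives the robot as it stands. The module is installed in compiled form; this text tells all that it offers.
- The arm moves only by the tool play_rows, never from a script. Its argument "moves" is a list of rows, each an object of numbers: "jaw": the gripper command: -1 is fully open, 1 is shut, values between are in proportion; "tx", "ty", "tz": the shift along the tool's x, y, z in mm; "twist": the turn about the tool's z in rad. A call has 1 to 12 rows; each row is the pose to reach, as a shift and turn from the pose measured when the call began, along the tool's axes at that moment; what a row does not reach only later rows make up. A row lasts 1/10 s, in which the tool goes at most 50 mm and 8.59 degrees, less where a joint would pass 70% of its speed; a pose out of reach is approached as far as the arm can. A call with a gripper value outside its range is refused whole. The fingers move at their own pace and stop on an object; "grip_force" is the grip in N (left out, the last holds). Time passes only in rows, so rows that repeat a pose let the fingers close. It gives the time, the measured TCP pose, the force and the opening at its end, in the units of the state.
- status.sense(): the state, without advancing time (a new reading comes with each control period).
- eyes.grab_frame(name): name is "side" or "top"; returns a dict with "frame" (480x640x3 uint8, blue, green, red), "z_map" (480x640 float32, m along the optical axis (not along the pixel's ray), 0 where there is no reading), "K" (3x3 intrinsics, pixels), "extrinsics" (4x4, takes a point from camera to world coordinates). Camera axes: x right, y up, looking along -z (the intrinsics and any distortion apply to the point x, -y, -z); pixel columns grow to the right and rows downward; lengths in m; the calibration is good to about 2 mm. A picture is of the moment at which its call begins.
- workorder.sign_off(): hands the job in, once; it reports no verdict.
The state is a dict: "time_s": time; "qpos": joint angles; "qd": joint speeds; "joint_torque": joint torques, N m; "position": TCP position; "tool_rot": TCP orientation; "ft_force": force on the tool from outside, world axes, zero at the start; "wrist_torque": the same for the moment, N m; "finger_gap": finger opening in m.
Only numpy, scipy, OpenCV 4.12 (cv2) and the standard library are available. Lean on these libraries where they do the work, as an engineer would, in place of code of your own. Each camera call takes 0.05 s, during which the arm holds its last target.

## Working session

There is one attempt and no reset: what is moved stays moved. The work goes in short steps, Python scripts to look and compute and a tool call to move; the robot and the scene stay as the last step left them, time stands still between calls to the robot, and variables do not carry over. Pictures are saved under pics/ and viewed, and the job is handed in when it is done.

Besides the shell and the picture viewer there is one more tool, called after ">>>" in YAML: its name, and indented under it one key for each argument. play_rows: Moves the arm, as the interface text tells. Its arguments: {"type":"object","properties":{"moves":{"type":"array"},"grip_force":{"type":"number"}},"required":["moves"]}

```bash
mkdir -p pics; cat > h.py <<'E'
import numpy as np, cv2
from plant import status, eyes, workorder, bot
def grab(n,tag):
    f=eyes.grab_frame(n); cv2.imwrite(f'pics/{tag}.png',f['frame']); np.savez(f'/tmp/{tag}.npz',**f); return f
def pts(f):
    z=f['z_map']; K=f['K']; v,u=np.mgrid[:z.shape[0],:z.shape[1]]
    P=np.stack([(u-K[0,2])/K[0,0]*z,-(v-K[1,2])/K[1,1]*z,-z,np.ones_like(z)],-1)
    return (P@f['extrinsics'].T)[...,:3]
E
python3 - <<'E'
from h import *
s=status.sense(); print(s)
for n in ('top','side'):
    f=grab(n,n+'0'); print(n,f['K'],f['extrinsics'],[k for k in f])
E
```

```text
{'time_s': 0.0, 'qpos': array([-1.27702184e+00,  1.50979848e-01,  1.43804563e+00,  1.61065146e-05,
        1.55379495e+00, -1.33975812e-01]), 'qd': array([ 0.00096932, -0.00035275, -0.00049467, -0.00042168, -0.00173912,
       -0.00036989]), 'joint_torque': array([ 2.02449504e-03, -7.13046885e+01, -5.70869422e+01, -5.27185318e-05,
        8.72526347e-03, -1.96450395e-05]), 'position': array([ 0.2384528 , -0.52295962,  0.23867169]), 'tool_rot': array([-6.12569721e-04,  9.77215606e-01,  2.12248163e-01, -4.09705549e-05]), 'ft_force': array([0.37181604, 0.09945402, 0.7202252 ]), 'wrist_torque': array([ 0.01702147,  0.03048483, -0.00602986]), 'finger_gap': 0.08516010984240542}
top [[554.31399598   0.         318.56655088]
 [  0.         554.31399598 245.58085054]
 [  0.           0.           1.        ]] [[ 0.00718972  0.99811766 -0.06090521  0.55525766]
 [-0.9999619   0.00747785  0.00450423  0.13103664]
 [ 0.00495119  0.0608705   0.99813339  1.46027012]
 [ 0.          0.          0.          1.        ]] ['frame', 'z_map', 'K', 'extrinsics']
side [[568.68764938   0.         311.17731413]
 [  0.         568.68764938 229.9334919 ]
 [  0.           0.           1.        ]] [[-0.95967534  0.16351795 -0.2286594   0.31725391]
 [-0.28100823 -0.53606196  0.79603514  1.20791715]
 [ 0.00759043  0.82819047  0.56039534  0.77743264]
 [ 0.          0.          0.          1.        ]] ['frame', 'z_map', 'K', 'extrinsics']
```

View pics/top0.png

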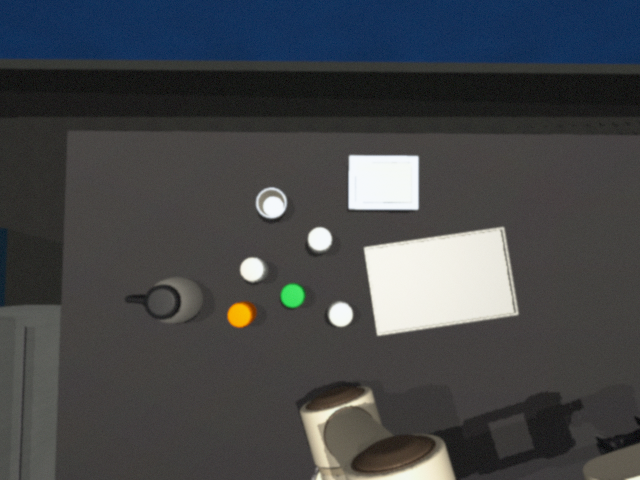

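View pics/side0.png

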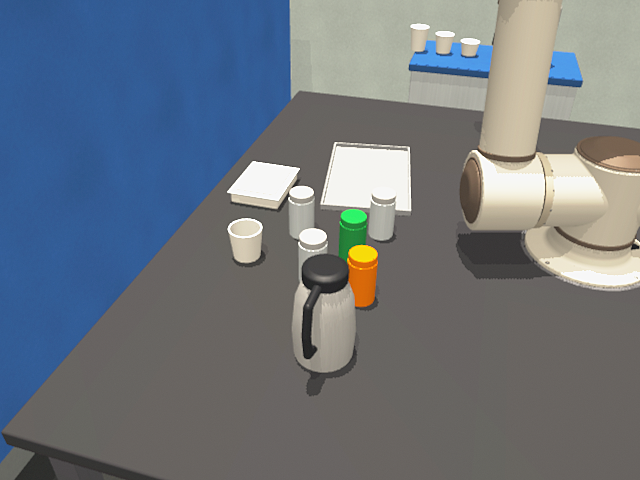

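Top view: three plain metal tins at (320,239), (253,270) and (341,314). The green (292,296) and orange (240,315) ones are look-alikes. The tray is near (441,281), the meal box (384,182), the cup (271,204) and the jug (170,300). Next I measure their positions and enlarge a crop.

```bash
python3 - <<'E'
from h import *
f=dict(np.load('/tmp/top0.npz')); P=pts(f); im=f['frame']; K=f['K']; E=f['extrinsics']
def ray(u,v,h):
    d=E[:3,:3]@np.array([(u-K[0,2])/K[0,0],-(v-K[1,2])/K[1,1],-1]); o=E[:3,3]; return o+d*(h-o[2])/d[2]
print('table z',np.median(P[350:380,100:250,2]))
for n,(u,v) in dict(t1=(320,239),t2=(253,270),t3=(341,314),green=(292,296),orange=(240,315),cup=(271,204),jug=(165,300)).items():
    q=P[v-25:v+26,u-25:u+26].reshape(-1,3); 
    hi=np.median(P[v-3:v+4,u-3:u+4,2])
    m=((abs(P[...,2]-hi)<.008)); vv,uu=np.nonzero(m[v-22:v+23,u-22:u+23]); 
    (cu,cv),r=cv2.minEnclosingCircle(np.stack([uu,vv],1).astype(np.float32)); cu+=u-22;cv+=v-22
    print(n,'h',round(float(hi),4),'px',round(cu,1),round(cv,1),round(r,1),'mean',uu.mean()+u-22,vv.mean()+v-22,'ray',ray(uu.mean()+u-22,vv.mean()+v-22,hi).round(4))
for n,(u,v) in dict(tray=(441,281),box=(384,182)).items():
    g=cv2.cvtColor(im,cv2.COLOR_BGR2GRAY); m=(g>130).astype(np.uint8); c,_=cv2.findContours(m,cv2.RETR_EXTERNAL,cv2.CHAIN_APPROX_NONE)
    c=[k for k in c if cv2.pointPolygonTest(k,(u,v),False)>0][0]; b=cv2.boxPoints(cv2.minAreaRect(c))
    hh=.016 if n=='tray' else .034
    w=np.array([ray(*p,hh)[:2] for p in b]); print(n,w.round(3).tolist(),w.mean(0).round(4),[np.linalg.norm(w[i]-w[i-1]).round(3) for i in range(4)], 'fl',np.median(P[v-5:v+5,u-5:u+5,2]))
cv2.imwrite('pics/crop0.png',cv2.resize(im[180:340,210:400],None,fx=4,fy=3.7,interpolation=cv2.INTER_CUBIC)[:600])
E
```

```text
table z -0.00021701425605680225
t1 h 0.115 px 319.5 238.5 11.6 mean 319.2694174757282 238.39077669902912 ray [0.6549 0.1234 0.115 ]
t2 h 0.1149 px 251.5 268.8 11.7 mean 251.57176470588234 268.86823529411765 ray [0.5796 0.2869 0.1149]
t3 h 0.1154 px 340.2 314.2 11.8 mean 340.1658878504673 314.142523364486 ray [0.472  0.0717 0.1154]
green h 0.1154 px 292.0 295.2 11.6 mean 291.9906323185012 295.1615925058548 ray [0.5168 0.1883 0.1154]
orange h 0.1159 px 239.0 314.7 11.8 mean 238.97668997668995 314.7808857808858 ray [0.4688 0.3156 0.1159]
cup h 0.0043 px 271.0 204.0 31.1 mean 271.34083162917517 204.86298568507158 ray [0.7509 0.25   0.0043]
jug h 0.1994 px 161.3 301.7 17.6 mean 161.16981132075472 301.6834381551363 ray [0.5024 0.4804 0.1994]
tray [[0.642, 0.009], [0.7, -0.364], [0.468, -0.395], [0.411, -0.026]] [ 0.5552 -0.1941] [np.float64(0.234), np.float64(0.378), np.float64(0.235), np.float64(0.374)] fl 0.004736543583954922
box [[0.879, 0.05], [0.881, -0.133], [0.739, -0.132], [0.738, 0.049]] [ 0.8092 -0.0416] [np.float64(0.141), np.float64(0.182), np.float64(0.142), np.float64(0.181)] fl 0.03548848952499939
```

View pics/crop0.png

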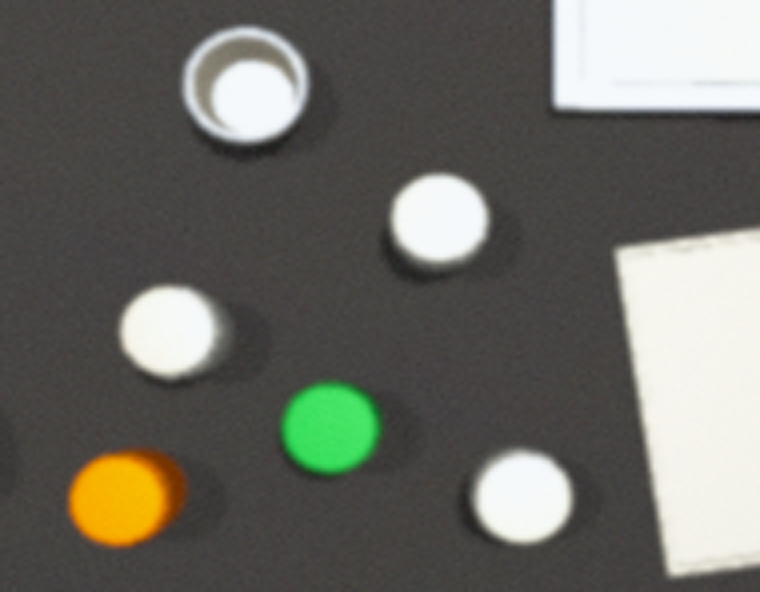

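The crop confirms it: three plain white-metal tins, at crop (440,220) = T1, (170,330) = T2 and (522,497) = T3. The green and orange ones are decoys and stay put. The current jaw orientation (jaws along about 114° in world) clears all the neighbours, so no twist is needed. I'll heft T3 first.

```bash
cat >> h.py <<'E'
from scipy.spatial.transform import Rotation as R
T={'1':(.6549,.1234),'2':(.5796,.2869),'3':(.472,.0717)}
def go(*xyzs):
    s=status.sense(); q=s['tool_rot']; M=R.from_quat([q[1],q[2],q[3],q[0]]); 
    print('t',round(s['time_s'],2),'pos',s['position'].round(4),'ft',s['ft_force'].round(2),'gap',round(s['finger_gap'],4),'toolx',M.as_matrix()[:,0].round(3))
    for p in xyzs: print(p,'->',(M.inv().apply(np.array(p)-s['position'])*1000).round(1))
E
python3 -c "
from h import *
go((*T['3'],.20),(*T['3'],.064))"
```

```text
t 0.1 pos [ 0.2385 -0.523   0.2388] ft [ 0.68 -0.15  0.12] gap 0.0856 toolx [0.91  0.415 0.   ]
(0.472, 0.0717, 0.2) -> [ 459.2 -444.2   39.3]
(0.472, 0.0717, 0.064) -> [ 459.2 -444.   175.3]
```

>>> play_rows:
  moves:
    - {"tx": 459, "ty": -444, "tz": 39, "twist": 0, "jaw": -1}
    - {"tx": 459, "ty": -444, "tz": 39, "twist": 0, "jaw": -1}
    - {"tx": 459, "ty": -444, "tz": 39, "twist": 0, "jaw": -1}
    - {"tx": 459, "ty": -444, "tz": 39, "twist": 0, "jaw": -1}
    - {"tx": 459, "ty": -444, "tz": 39, "twist": 0, "jaw": -1}
    - {"tx": 459, "ty": -444, "tz": 39, "twist": 0, "jaw": -1}
    - {"tx": 459, "ty": -444, "tz": 39, "twist": 0, "jaw": -1}
    - {"tx": 459, "ty": -444, "tz": 39, "twist": 0, "jaw": -1}
    - {"tx": 459, "ty": -444, "tz": 39, "twist": 0, "jaw": -1}
    - {"tx": 459, "ty": -444, "tz": 39, "twist": 0, "jaw": -1}
    - {"tx": 459, "ty": -444, "tz": 39, "twist": 0, "jaw": -1}
    - {"tx": 459, "ty": -444, "tz": 39, "twist": 0, "jaw": -1}
  grip_force: 45

```text
time_s: 1.3
position: [0.4575, 0.0366, 0.2026]
tool_rot: [-0.0, 0.977, 0.212, 0.0]
ft_force: [1.1, -0.0, 1.3]
finger_gap: 0.0853
```

```bash
python3 -c "
from h import *
go((*T['3'],.20),(*T['3'],.064))"
```

```text
t 1.3 pos [0.4575 0.0366 0.2026] ft [ 1.07 -0.05  1.3 ] gap 0.0853 toolx [0.91  0.415 0.   ]
(0.472, 0.0717, 0.2) -> [ 27.8 -26.    2.6]
(0.472, 0.0717, 0.064) -> [ 27.7 -25.8 138.6]
```

>>> play_rows:
  moves:
    - {"tx": 28, "ty": -26, "tz": 3, "twist": 0, "jaw": -1}
    - {"tx": 28, "ty": -26, "tz": 3, "twist": 0, "jaw": -1}
    - {"tx": 28, "ty": -26, "tz": 3, "twist": 0, "jaw": -1}
    - {"tx": 28, "ty": -26, "tz": 35, "twist": 0, "jaw": -1}
    - {"tx": 28, "ty": -26, "tz": 70, "twist": 0, "jaw": -1}
    - {"tx": 28, "ty": -26, "tz": 105, "twist": 0, "jaw": -1}
    - {"tx": 28, "ty": -26, "tz": 130, "twist": 0, "jaw": -1}
    - {"tx": 28, "ty": -26, "tz": 139, "twist": 0, "jaw": -1}
    - {"tx": 28, "ty": -26, "tz": 139, "twist": 0, "jaw": -1}
    - {"tx": 28, "ty": -26, "tz": 139, "twist": 0, "jaw": -1}

```text
time_s: 2.3
position: [0.4728, 0.0714, 0.0649]
tool_rot: [-0.0, 0.977, 0.212, 0.001]
ft_force: [0.1, 0.2, 0.6]
finger_gap: 0.0852
```

```bash
python3 -c "
from h import *
go((*T['3'],.064))"
```

```text
t 2.3 pos [0.4728 0.0714 0.0649] ft [0.07 0.24 0.63] gap 0.0852 toolx [0.91  0.414 0.002]
(0.472, 0.0717, 0.064) -> [-0.6 -0.6  0.9]
```

>>> play_rows:
  moves:
    - {"tx": 0, "ty": 0, "tz": 0, "twist": 0, "jaw": 1}
    - {"tx": 0, "ty": 0, "tz": 0, "twist": 0, "jaw": 1}
    - {"tx": 0, "ty": 0, "tz": 0, "twist": 0, "jaw": 1}
    - {"tx": 0, "ty": 0, "tz": 0, "twist": 0, "jaw": 1}
    - {"tx": 0, "ty": 0, "tz": 0, "twist": 0, "jaw": 1}
    - {"tx": 0, "ty": 0, "tz": 0, "twist": 0, "jaw": 1}
    - {"tx": 0, "ty": 0, "tz": 0, "twist": 0, "jaw": 1}

```text
time_s: 3.0
position: [0.4736, 0.0715, 0.0665]
tool_rot: [0.0, 0.977, 0.212, 0.002]
ft_force: [-1.7, -0.4, 13.2]
finger_gap: 0.0589
```

>>> play_rows:
  moves:
    - {"tx": 0, "ty": 0, "tz": -10, "twist": 0, "jaw": 1}
    - {"tx": 0, "ty": 0, "tz": -25, "twist": 0, "jaw": 1}
    - {"tx": 0, "ty": 0, "tz": -40, "twist": 0, "jaw": 1}
    - {"tx": 0, "ty": 0, "tz": -40, "twist": 0, "jaw": 1}
    - {"tx": 0, "ty": 0, "tz": -40, "twist": 0, "jaw": 1}
    - {"tx": 0, "ty": 0, "tz": -40, "twist": 0, "jaw": 1}
    - {"tx": 0, "ty": 0, "tz": -40, "twist": 0, "jaw": 1}
    - {"tx": 0, "ty": 0, "tz": -40, "twist": 0, "jaw": 1}

```text
time_s: 3.8
position: [0.4732, 0.0714, 0.106]
tool_rot: [-0.0, 0.977, 0.212, 0.002]
ft_force: [-0.7, 0.2, -1.0]
finger_gap: 0.0594
```

```bash
python3 -c "
from h import *
for i in range(5):
    s=status.sense(); print(s['time_s'],s['ft_force'].round(2),s['joint_torque'][1:3].round(2),s['wrist_torque'].round(2))
    if i<4: f=eyes.grab_frame('side')
cv2.imwrite('pics/s1.png',f['frame'])
go((.4728,.0715,.0655))"
```

```text
3.8 [-0.71  0.18 -0.98] [-56.08 -52.71] [-0.02  0.08 -0.04]
3.85 [-0.19 -0.26 -1.66] [-56.   -52.69] [0.05 0.01 0.02]
3.9 [ 0.59  0.02 -0.57] [-55.95 -52.69] [-0.04 -0.03 -0.05]
3.95 [-0.12  0.16 -1.73] [-55.92 -52.7 ] [ 0.01  0.02 -0.02]
4.0 [-0.42 -0.06 -1.01] [-55.91 -52.71] [ 0.02 -0.06 -0.01]
t 4.0 pos [0.4734 0.0714 0.1063] ft [-0.42 -0.06 -1.01] gap 0.0594 toolx [0.91  0.415 0.004]
(0.4728, 0.0715, 0.0655) -> [-0.6 -0.3 40.8]
```

View pics/s1.png

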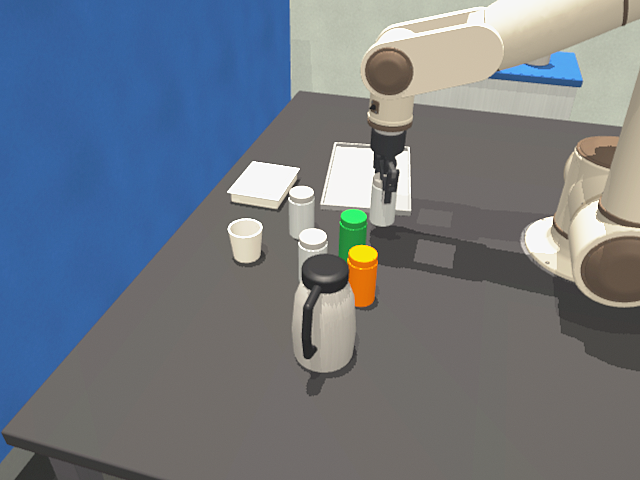

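The side view shows the tin gripped and clear of the counter at (383,200). Fz went from about +0.5 to about -1.2 N, roughly 150 g, so T3 is light. To keep the order asked I'll set it back and heft the other two before placing any.

>>> play_rows:
  moves:
    - {"tx": 0, "ty": 0, "tz": 15, "twist": 0, "jaw": 1}
    - {"tx": 0, "ty": 0, "tz": 28, "twist": 0, "jaw": 1}
    - {"tx": 0, "ty": 0, "tz": 36, "twist": 0, "jaw": 1}
    - {"tx": 0, "ty": 0, "tz": 39, "twist": 0, "jaw": 1}
    - {"tx": 0, "ty": 0, "tz": 40, "twist": 0, "jaw": 1}
    - {"tx": 0, "ty": 0, "tz": 40, "twist": 0, "jaw": 1}
    - {"tx": 0, "ty": 0, "tz": 40, "twist": 0, "jaw": 1}

```text
time_s: 4.7
position: [0.4737, 0.0715, 0.0666]
tool_rot: [0.0, 0.977, 0.212, 0.002]
ft_force: [0.5, 0.1, 1.2]
finger_gap: 0.0591
```

>>> play_rows:
  moves:
    - {"tx": 0, "ty": 0, "tz": 0, "twist": 0, "jaw": -1}
    - {"tx": 0, "ty": 0, "tz": 0, "twist": 0, "jaw": -1}
    - {"tx": 0, "ty": 0, "tz": 0, "twist": 0, "jaw": -1}
    - {"tx": 0, "ty": 0, "tz": 0, "twist": 0, "jaw": -1}
    - {"tx": 0, "ty": 0, "tz": 0, "twist": 0, "jaw": -1}
    - {"tx": 0, "ty": 0, "tz": -20, "twist": 0, "jaw": -1}
    - {"tx": 0, "ty": 0, "tz": -60, "twist": 0, "jaw": -1}
    - {"tx": 0, "ty": 0, "tz": -100, "twist": 0, "jaw": -1}
    - {"tx": 0, "ty": 0, "tz": -135, "twist": 0, "jaw": -1}
    - {"tx": 0, "ty": 0, "tz": -135, "twist": 0, "jaw": -1}

```text
time_s: 5.7
position: [0.4747, 0.0714, 0.2062]
tool_rot: [0.001, 0.977, 0.212, 0.005]
ft_force: [0.1, 0.7, -1.8]
finger_gap: 0.0855
```

```bash
python3 -c "
from h import *
go((*T['1'],.20),(*T['1'],.064))"
```

```text
t 5.7 pos [0.4747 0.0714 0.2062] ft [ 0.07  0.71 -1.82] gap 0.0855 toolx [0.91  0.415 0.01 ]
(0.6549, 0.1234, 0.2) -> [185.4  27.4   8.2]
(0.6549, 0.1234, 0.064) -> [184.   26.8 144.2]
```

>>> play_rows:
  moves:
    - {"tx": 45, "ty": 7, "tz": 2, "twist": 0, "jaw": -1}
    - {"tx": 92, "ty": 14, "tz": 4, "twist": 0, "jaw": -1}
    - {"tx": 139, "ty": 21, "tz": 6, "twist": 0, "jaw": -1}
    - {"tx": 185, "ty": 27, "tz": 8, "twist": 0, "jaw": -1}
    - {"tx": 185, "ty": 27, "tz": 8, "twist": 0, "jaw": -1}
    - {"tx": 185, "ty": 27, "tz": 8, "twist": 0, "jaw": -1}
    - {"tx": 185, "ty": 27, "tz": 40, "twist": 0, "jaw": -1}
    - {"tx": 185, "ty": 27, "tz": 80, "twist": 0, "jaw": -1}
    - {"tx": 184, "ty": 27, "tz": 120, "twist": 0, "jaw": -1}
    - {"tx": 184, "ty": 27, "tz": 144, "twist": 0, "jaw": -1}
    - {"tx": 184, "ty": 27, "tz": 144, "twist": 0, "jaw": -1}
    - {"tx": 184, "ty": 27, "tz": 144, "twist": 0, "jaw": -1}

```text
time_s: 6.9
position: [0.6548, 0.1231, 0.0657]
tool_rot: [0.001, 0.977, 0.212, 0.006]
ft_force: [-0.0, -0.3, -0.4]
finger_gap: 0.0854
```

```bash
python3 -c "
from h import *
go((*T['1'],.065))"
```

```text
t 6.9 pos [0.6548 0.1231 0.0657] ft [-0.05 -0.32 -0.42] gap 0.0854 toolx [0.91  0.415 0.011]
(0.6549, 0.1234, 0.065) -> [ 0.3 -0.3  0.7]
```

>>> play_rows:
  moves:
    - {"tx": 0, "ty": 0, "tz": 0, "twist": 0, "jaw": 1}
    - {"tx": 0, "ty": 0, "tz": 0, "twist": 0, "jaw": 1}
    - {"tx": 0, "ty": 0, "tz": 0, "twist": 0, "jaw": 1}
    - {"tx": 0, "ty": 0, "tz": 0, "twist": 0, "jaw": 1}
    - {"tx": 0, "ty": 0, "tz": 0, "twist": 0, "jaw": 1}
    - {"tx": 0, "ty": 0, "tz": 0, "twist": 0, "jaw": 1}
    - {"tx": 0, "ty": 0, "tz": -10, "twist": 0, "jaw": 1}
    - {"tx": 0, "ty": 0, "tz": -25, "twist": 0, "jaw": 1}
    - {"tx": 0, "ty": 0, "tz": -40, "twist": 0, "jaw": 1}
    - {"tx": 0, "ty": 0, "tz": -40, "twist": 0, "jaw": 1}
    - {"tx": 0, "ty": 0, "tz": -40, "twist": 0, "jaw": 1}
    - {"tx": 0, "ty": 0, "tz": -40, "twist": 0, "jaw": 1}

```text
time_s: 8.1
position: [0.654, 0.123, 0.1051]
tool_rot: [0.001, 0.977, 0.212, 0.006]
ft_force: [-0.1, -0.6, -2.3]
finger_gap: 0.0591
```

```bash
python3 -c "
from h import *
for i in range(7):
    s=status.sense(); print(s['time_s'],s['ft_force'].round(2))
    if i<6: f=eyes.grab_frame('side')
cv2.imwrite('pics/s2.png',f['frame'])
go((.6548,.1231,.0665))"
```

```text
8.1 [-0.09 -0.64 -2.28]
8.15 [ 0.93  0.17 -1.56]
8.2 [ 0.04 -0.56 -1.73]
8.25 [-0.38  0.62 -2.23]
8.3 [-0.47  0.11 -2.53]
8.35 [ 0.03 -0.6  -3.18]
8.4 [ 0.46 -0.51 -2.24]
t 8.4 pos [0.6542 0.123  0.1054] ft [ 0.46 -0.51 -2.24] gap 0.0589 toolx [0.91  0.414 0.011]
(0.6548, 0.1231, 0.0665) -> [ 0.2 -0.  38.9]
```

View pics/s2.png

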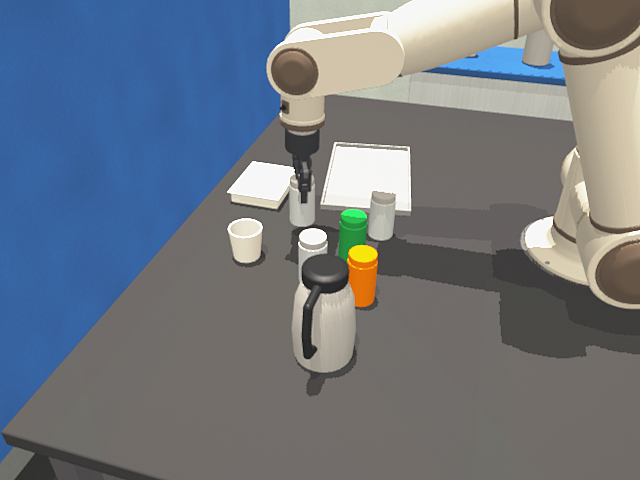

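T1 is lifted at (302,195) and weighs about 2.2 N, so also light, which makes T2 the likely heavy one. I'll set T1 back and heft T2 to confirm.

>>> play_rows:
  moves:
    - {"tx": 0, "ty": 0, "tz": 15, "twist": 0, "jaw": 1}
    - {"tx": 0, "ty": 0, "tz": 28, "twist": 0, "jaw": 1}
    - {"tx": 0, "ty": 0, "tz": 35, "twist": 0, "jaw": 1}
    - {"tx": 0, "ty": 0, "tz": 38, "twist": 0, "jaw": 1}
    - {"tx": 0, "ty": 0, "tz": 39, "twist": 0, "jaw": 1}
    - {"tx": 0, "ty": 0, "tz": 39, "twist": 0, "jaw": 1}
    - {"tx": 0, "ty": 0, "tz": 39, "twist": 0, "jaw": 1}

```text
time_s: 9.1
position: [0.6547, 0.1233, 0.0682]
tool_rot: [0.001, 0.977, 0.212, 0.006]
ft_force: [-13.2, 0.4, 27.5]
finger_gap: 0.0591
```

>>> play_rows:
  moves:
    - {"tx": 0, "ty": 0, "tz": 0, "twist": 0, "jaw": -1}
    - {"tx": 0, "ty": 0, "tz": 0, "twist": 0, "jaw": -1}
    - {"tx": 0, "ty": 0, "tz": 0, "twist": 0, "jaw": -1}
    - {"tx": 0, "ty": 0, "tz": 0, "twist": 0, "jaw": -1}
    - {"tx": 0, "ty": 0, "tz": 0, "twist": 0, "jaw": -1}
    - {"tx": 0, "ty": 0, "tz": -20, "twist": 0, "jaw": -1}
    - {"tx": 0, "ty": 0, "tz": -60, "twist": 0, "jaw": -1}
    - {"tx": 0, "ty": 0, "tz": -100, "twist": 0, "jaw": -1}
    - {"tx": 0, "ty": 0, "tz": -135, "twist": 0, "jaw": -1}
    - {"tx": 0, "ty": 0, "tz": -135, "twist": 0, "jaw": -1}
    - {"tx": 0, "ty": 0, "tz": -135, "twist": 0, "jaw": -1}
    - {"tx": 0, "ty": 0, "tz": -135, "twist": 0, "jaw": -1}

```text
time_s: 10.3
position: [0.6526, 0.1231, 0.2017]
tool_rot: [0.001, 0.977, 0.212, 0.005]
ft_force: [0.3, -0.3, -0.8]
finger_gap: 0.0857
```

```bash
python3 -c "
from h import *
go((*T['2'],.20),(*T['2'],.066))"
```

```text
t 10.3 pos [0.6526 0.1231 0.2017] ft [ 0.34 -0.33 -0.78] gap 0.0857 toolx [0.91  0.415 0.01 ]
(0.5796, 0.2869, 0.2) -> [   1.5 -179.3    1.1]
(0.5796, 0.2869, 0.066) -> [ 1.000e-01 -1.798e+02  1.351e+02]
```

>>> play_rows:
  moves:
    - {"tx": 0, "ty": -45, "tz": 0, "twist": 0, "jaw": -1}
    - {"tx": 1, "ty": -90, "tz": 0, "twist": 0, "jaw": -1}
    - {"tx": 1, "ty": -135, "tz": 1, "twist": 0, "jaw": -1}
    - {"tx": 1, "ty": -179, "tz": 1, "twist": 0, "jaw": -1}
    - {"tx": 1, "ty": -179, "tz": 1, "twist": 0, "jaw": -1}
    - {"tx": 1, "ty": -179, "tz": 1, "twist": 0, "jaw": -1}
    - {"tx": 1, "ty": -179, "tz": 35, "twist": 0, "jaw": -1}
    - {"tx": 1, "ty": -179, "tz": 75, "twist": 0, "jaw": -1}
    - {"tx": 0, "ty": -180, "tz": 115, "twist": 0, "jaw": -1}
    - {"tx": 0, "ty": -180, "tz": 135, "twist": 0, "jaw": -1}
    - {"tx": 0, "ty": -180, "tz": 135, "twist": 0, "jaw": -1}
    - {"tx": 0, "ty": -180, "tz": 135, "twist": 0, "jaw": -1}

```text
time_s: 11.5
position: [0.58, 0.2862, 0.0664]
tool_rot: [0.001, 0.977, 0.212, 0.005]
ft_force: [0.1, 0.4, 0.5]
finger_gap: 0.0856
```

```bash
python3 -c "
from h import *
go((*T['2'],.066))"
```

```text
t 11.5 pos [0.58   0.2862 0.0664] ft [0.09 0.38 0.53] gap 0.0856 toolx [0.91  0.414 0.01 ]
(0.5796, 0.2869, 0.066) -> [-0.1 -0.8  0.4]
```

>>> play_rows:
  moves:
    - {"tx": 0, "ty": 0, "tz": 0, "twist": 0, "jaw": 1}
    - {"tx": 0, "ty": 0, "tz": 0, "twist": 0, "jaw": 1}
    - {"tx": 0, "ty": 0, "tz": 0, "twist": 0, "jaw": 1}
    - {"tx": 0, "ty": 0, "tz": 0, "twist": 0, "jaw": 1}
    - {"tx": 0, "ty": 0, "tz": 0, "twist": 0, "jaw": 1}
    - {"tx": 0, "ty": 0, "tz": 0, "twist": 0, "jaw": 1}
    - {"tx": 0, "ty": 0, "tz": -10, "twist": 0, "jaw": 1}
    - {"tx": 0, "ty": 0, "tz": -25, "twist": 0, "jaw": 1}
    - {"tx": 0, "ty": 0, "tz": -40, "twist": 0, "jaw": 1}
    - {"tx": 0, "ty": 0, "tz": -40, "twist": 0, "jaw": 1}
    - {"tx": 0, "ty": 0, "tz": -40, "twist": 0, "jaw": 1}
    - {"tx": 0, "ty": 0, "tz": -40, "twist": 0, "jaw": 1}

```text
time_s: 12.7
position: [0.5793, 0.2861, 0.1058]
tool_rot: [0.001, 0.977, 0.212, 0.005]
ft_force: [-0.2, 0.6, -5.2]
finger_gap: 0.0591
```

```bash
python3 -c "
from h import *
for i in range(7):
    s=status.sense(); print(s['time_s'],s['ft_force'].round(2))
    if i<6: f=eyes.grab_frame('side')
cv2.imwrite('pics/s3.png',f['frame'])
go((.58,.2862,.069))"
```

```text
12.7 [-0.24  0.59 -5.24]
12.75 [-0.9   0.23 -4.59]
12.8 [ 0.88  0.33 -4.77]
12.85 [-0.83  0.19 -4.6 ]
12.9 [-0.4  -0.11 -4.07]
12.95 [ 0.61 -0.29 -4.48]
13.0 [ 0.17  0.66 -5.34]
t 13.0 pos [0.5795 0.2861 0.1061] ft [ 0.17  0.66 -5.34] gap 0.0585 toolx [0.91  0.414 0.009]
(0.58, 0.2862, 0.069) -> [ 0.2  0.  37.1]
```

View pics/s3.png

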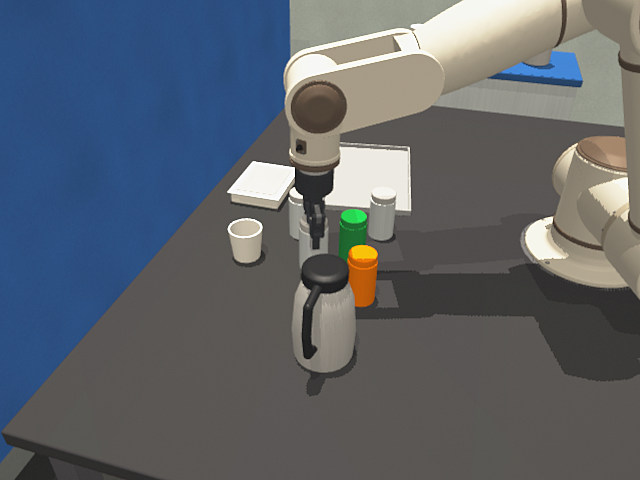

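T2 reads about -4.7 N (around 470 g), so it is the heavy one; in the view it is held at about (315,240). I'll set it back, then tray T1 and T3.

>>> play_rows:
  moves:
    - {"tx": 0, "ty": 0, "tz": 14, "twist": 0, "jaw": 1}
    - {"tx": 0, "ty": 0, "tz": 26, "twist": 0, "jaw": 1}
    - {"tx": 0, "ty": 0, "tz": 33, "twist": 0, "jaw": 1}
    - {"tx": 0, "ty": 0, "tz": 36, "twist": 0, "jaw": 1}
    - {"tx": 0, "ty": 0, "tz": 37, "twist": 0, "jaw": 1}
    - {"tx": 0, "ty": 0, "tz": 38, "twist": 0, "jaw": 1}
    - {"tx": 0, "ty": 0, "tz": 38, "twist": 0, "jaw": 1}

```text
time_s: 13.7
position: [0.58, 0.2862, 0.0685]
tool_rot: [0.001, 0.977, 0.212, 0.005]
ft_force: [0.4, 0.3, -4.7]
finger_gap: 0.0587
```

>>> play_rows:
  moves:
    - {"tx": 0, "ty": 0, "tz": 0.6, "twist": 0, "jaw": 1}
    - {"tx": 0, "ty": 0, "tz": 1.2, "twist": 0, "jaw": 1}
    - {"tx": 0, "ty": 0, "tz": 1.6, "twist": 0, "jaw": 1}
    - {"tx": 0, "ty": 0, "tz": 1.6, "twist": 0, "jaw": 1}

```text
time_s: 14.1
position: [0.5805, 0.2865, 0.0683]
tool_rot: [0.001, 0.977, 0.212, 0.006]
ft_force: [-5.0, -0.2, 11.0]
finger_gap: 0.0589
```

>>> play_rows:
  moves:
    - {"tx": 0, "ty": 0, "tz": 0, "twist": 0, "jaw": -1}
    - {"tx": 0, "ty": 0, "tz": 0, "twist": 0, "jaw": -1}
    - {"tx": 0, "ty": 0, "tz": 0, "twist": 0, "jaw": -1}
    - {"tx": 0, "ty": 0, "tz": 0, "twist": 0, "jaw": -1}
    - {"tx": 0, "ty": 0, "tz": 0, "twist": 0, "jaw": -1}
    - {"tx": 0, "ty": 0, "tz": -20, "twist": 0, "jaw": -1}
    - {"tx": 0, "ty": 0, "tz": -60, "twist": 0, "jaw": -1}
    - {"tx": 0, "ty": 0, "tz": -100, "twist": 0, "jaw": -1}
    - {"tx": 0, "ty": 0, "tz": -135, "twist": 0, "jaw": -1}
    - {"tx": 0, "ty": 0, "tz": -135, "twist": 0, "jaw": -1}
    - {"tx": 0, "ty": 0, "tz": -135, "twist": 0, "jaw": -1}
    - {"tx": 0, "ty": 0, "tz": -135, "twist": 0, "jaw": -1}

```text
time_s: 15.3
position: [0.5784, 0.2861, 0.2019]
tool_rot: [0.001, 0.977, 0.212, 0.005]
ft_force: [-0.1, -0.5, 0.1]
finger_gap: 0.0853
```

```bash
python3 - <<'E'
from h import *
f=grab('top','top1'); g=grab('side','side1'); P=pts(f)
for k,(x,y) in T.items():
    m=(np.hypot(P[...,0]-x,P[...,1]-y)<.05)&(abs(P[...,2]-.115)<.006); print(k,m.sum(),P[m].mean(0).round(4) if m.any() else '')
go((*T['1'],.20),(*T['1'],.068))
E
```

```text
1 407 [0.6541 0.1237 0.1152]
2 0 
3 409 [0.4724 0.0717 0.1149]
t 15.4 pos [0.5784 0.2861 0.2019] ft [-0.12  0.11  0.17] gap 0.0853 toolx [0.91  0.414 0.009]
(0.6549, 0.1234, 0.2) -> [  2.3 179.8   2.5]
(0.6549, 0.1234, 0.068) -> [  1.  179.3 134.5]
```

View pics/side1.png

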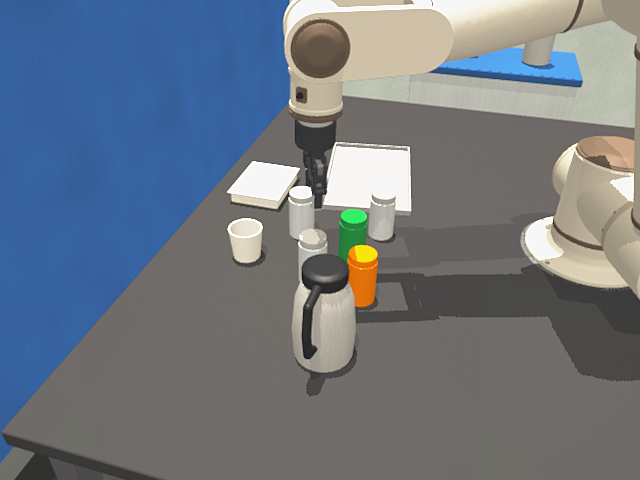

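View pics/top1.png

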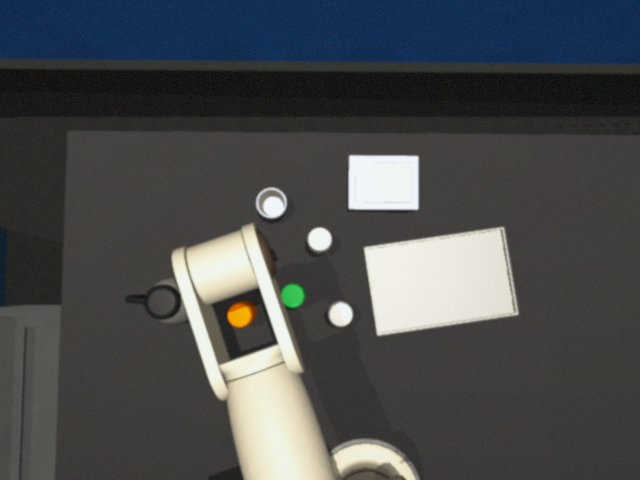

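All three tins are still standing. T1 (320,239) and T3 (341,314) have not moved more than 1 mm. T2 is hidden in the top view but stands at side (313,245). Now T1 goes to the tray.

>>> play_rows:
  moves:
    - {"tx": 1, "ty": 45, "tz": 0, "twist": 0, "jaw": -1}
    - {"tx": 1, "ty": 90, "tz": 1, "twist": 0, "jaw": -1}
    - {"tx": 2, "ty": 135, "tz": 2, "twist": 0, "jaw": -1}
    - {"tx": 2, "ty": 180, "tz": 2, "twist": 0, "jaw": -1}
    - {"tx": 2, "ty": 180, "tz": 2, "twist": 0, "jaw": -1}
    - {"tx": 2, "ty": 180, "tz": 2, "twist": 0, "jaw": -1}
    - {"tx": 2, "ty": 179.5, "tz": 35, "twist": 0, "jaw": -1}
    - {"tx": 1, "ty": 179.5, "tz": 75, "twist": 0, "jaw": -1}
    - {"tx": 1, "ty": 179.5, "tz": 115, "twist": 0, "jaw": -1}
    - {"tx": 1, "ty": 179.5, "tz": 134, "twist": 0, "jaw": -1}
    - {"tx": 1, "ty": 179.5, "tz": 134, "twist": 0, "jaw": -1}
    - {"tx": 1, "ty": 179.5, "tz": 134, "twist": 0, "jaw": -1}

```text
time_s: 16.6
position: [0.6549, 0.1242, 0.0692]
tool_rot: [0.001, 0.977, 0.212, 0.005]
ft_force: [-0.5, 0.1, 0.6]
finger_gap: 0.0854
```

>>> play_rows:
  moves:
    - {"tx": 0, "ty": 0, "tz": 0, "twist": 0, "jaw": 1}
    - {"tx": 0, "ty": 0, "tz": 0, "twist": 0, "jaw": 1}
    - {"tx": 0, "ty": 0, "tz": 0, "twist": 0, "jaw": 1}
    - {"tx": 0, "ty": 0, "tz": 0, "twist": 0, "jaw": 1}
    - {"tx": 0, "ty": 0, "tz": 0, "twist": 0, "jaw": 1}
    - {"tx": 0, "ty": 0, "tz": 0, "twist": 0, "jaw": 1}
    - {"tx": 0, "ty": 0, "tz": -15, "twist": 0, "jaw": 1}
    - {"tx": 0, "ty": 0, "tz": -45, "twist": 0, "jaw": 1}
    - {"tx": 0, "ty": 0, "tz": -80, "twist": 0, "jaw": 1}
    - {"tx": 0, "ty": 0, "tz": -80, "twist": 0, "jaw": 1}
    - {"tx": 0, "ty": 0, "tz": -80, "twist": 0, "jaw": 1}

```text
time_s: 17.7
position: [0.6544, 0.1242, 0.1509]
tool_rot: [0.001, 0.977, 0.212, 0.006]
ft_force: [-0.3, 0.0, -2.7]
finger_gap: 0.059
```

```bash
python3 -c "
from h import *
go((.569,-.283,.148),(.569,-.283,.075))"
```

```text
t 17.7 pos [0.6544 0.1242 0.1509] ft [-0.32  0.   -2.69] gap 0.059 toolx [0.91  0.415 0.012]
(0.569, -0.283, 0.148) -> [-246.5  335.1    1.4]
(0.569, -0.283, 0.075) -> [-247.4  334.8   74.4]
```

>>> play_rows:
  moves:
    - {"tx": -12, "ty": 17, "tz": 0, "twist": 0, "jaw": 1}
    - {"tx": -35, "ty": 48, "tz": 0, "twist": 0, "jaw": 1}
    - {"tx": -62, "ty": 84, "tz": 0, "twist": 0, "jaw": 1}
    - {"tx": -89, "ty": 121, "tz": 0, "twist": 0, "jaw": 1}
    - {"tx": -116, "ty": 158, "tz": 0, "twist": 0, "jaw": 1}
    - {"tx": -143, "ty": 195, "tz": 0, "twist": 0, "jaw": 1}
    - {"tx": -170, "ty": 231, "tz": 1, "twist": 0, "jaw": 1}
    - {"tx": -197, "ty": 268, "tz": 1, "twist": 0, "jaw": 1}
    - {"tx": -222, "ty": 302, "tz": 1, "twist": 0, "jaw": 1}
    - {"tx": -239, "ty": 325, "tz": 1, "twist": 0, "jaw": 1}
    - {"tx": -247, "ty": 335, "tz": 1, "twist": 0, "jaw": 1}
    - {"tx": -247, "ty": 335, "tz": 1, "twist": 0, "jaw": 1}

```text
time_s: 18.9
position: [0.5678, -0.2842, 0.1474]
tool_rot: [0.0, 0.977, 0.211, 0.006]
ft_force: [-0.0, 1.9, -2.3]
finger_gap: 0.059
```

```bash
python3 -c "
from h import *
f=grab('side','s4')
go((.569,-.283,.0765),(.569,-.283,.075))"
```

```text
t 18.95 pos [ 0.5682 -0.283   0.1477] ft [ 0.67  0.75 -2.39] gap 0.0592 toolx [0.91  0.414 0.011]
(0.569, -0.283, 0.0765) -> [-0.1  0.1 71.2]
(0.569, -0.283, 0.075) -> [-0.1  0.1 72.7]
```

View pics/s4.png

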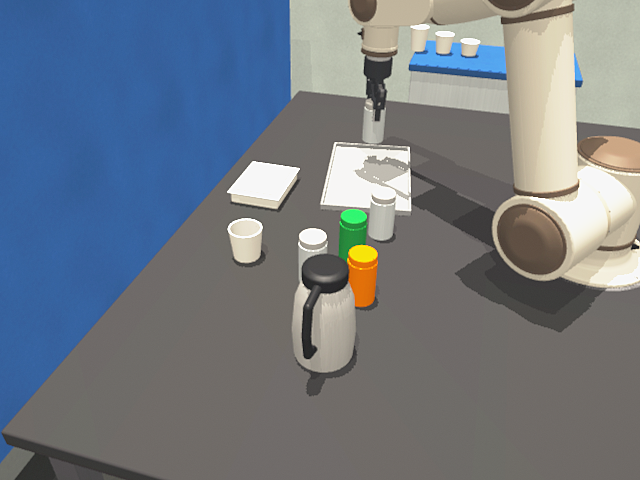

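The tin is held upright over the far end of the tray at (373,125). Lowering gently.

>>> play_rows:
  moves:
    - {"tx": 0, "ty": 0, "tz": 15, "twist": 0, "jaw": 1}
    - {"tx": 0, "ty": 0, "tz": 32, "twist": 0, "jaw": 1}
    - {"tx": 0, "ty": 0, "tz": 49, "twist": 0, "jaw": 1}
    - {"tx": 0, "ty": 0, "tz": 61, "twist": 0, "jaw": 1}
    - {"tx": 0, "ty": 0, "tz": 67, "twist": 0, "jaw": 1}
    - {"tx": 0, "ty": 0, "tz": 69, "twist": 0, "jaw": 1}
    - {"tx": 0, "ty": 0, "tz": 70, "twist": 0, "jaw": 1}
    - {"tx": 0, "ty": 0, "tz": 70.5, "twist": 0, "jaw": 1}
    - {"tx": 0, "ty": 0, "tz": 71, "twist": 0, "jaw": 1}
    - {"tx": 0, "ty": 0, "tz": 71, "twist": 0, "jaw": 1}

```text
time_s: 19.95
position: [0.5692, -0.2829, 0.077]
tool_rot: [0.001, 0.977, 0.212, 0.006]
ft_force: [-0.2, -0.4, -1.7]
finger_gap: 0.0589
```

>>> play_rows:
  moves:
    - {"tx": 0, "ty": 0, "tz": 0.7, "twist": 0, "jaw": 1}
    - {"tx": 0, "ty": 0, "tz": 1.2, "twist": 0, "jaw": 1}
    - {"tx": 0, "ty": 0, "tz": 1.7, "twist": 0, "jaw": 1}
    - {"tx": 0, "ty": 0, "tz": 1.7, "twist": 0, "jaw": 1}

```text
time_s: 20.35
position: [0.5694, -0.2831, 0.0763]
tool_rot: [0.001, 0.977, 0.212, 0.006]
ft_force: [-1.9, 0.9, 9.8]
finger_gap: 0.0588
```

Contact with the tray floor. Release and rise.

>>> play_rows:
  moves:
    - {"tx": 0, "ty": 0, "tz": 0, "twist": 0, "jaw": -1}
    - {"tx": 0, "ty": 0, "tz": 0, "twist": 0, "jaw": -1}
    - {"tx": 0, "ty": 0, "tz": 0, "twist": 0, "jaw": -1}
    - {"tx": 0, "ty": 0, "tz": 0, "twist": 0, "jaw": -1}
    - {"tx": 0, "ty": 0, "tz": 0, "twist": 0, "jaw": -1}
    - {"tx": 0, "ty": 0, "tz": -20, "twist": 0, "jaw": -1}
    - {"tx": 0, "ty": 0, "tz": -60, "twist": 0, "jaw": -1}
    - {"tx": 0, "ty": 0, "tz": -100, "twist": 0, "jaw": -1}
    - {"tx": 0, "ty": 0, "tz": -125, "twist": 0, "jaw": -1}
    - {"tx": 0, "ty": 0, "tz": -125, "twist": 0, "jaw": -1}
    - {"tx": 0, "ty": 0, "tz": -125, "twist": 0, "jaw": -1}

```text
time_s: 21.45
position: [0.5679, -0.2832, 0.2013]
tool_rot: [0.001, 0.977, 0.212, 0.007]
ft_force: [-0.3, 0.3, -0.0]
finger_gap: 0.0854
```

```bash
python3 -c "
from h import *
go((.4724,.0717,.20),(.4724,.0717,.068))"
```

```text
t 21.45 pos [ 0.5679 -0.2832  0.2013] ft [-0.34  0.27 -0.05] gap 0.0854 toolx [0.91  0.414 0.013]
(0.4724, 0.0717, 0.2) -> [ 5.990e+01 -3.626e+02  3.000e-01]
(0.4724, 0.0717, 0.068) -> [  58.3 -363.3  132.3]
```

>>> play_rows:
  moves:
    - {"tx": 7, "ty": -40, "tz": 0, "twist": 0, "jaw": -1}
    - {"tx": 14, "ty": -85, "tz": 0, "twist": 0, "jaw": -1}
    - {"tx": 21, "ty": -130, "tz": 0, "twist": 0, "jaw": -1}
    - {"tx": 29, "ty": -175, "tz": 0, "twist": 0, "jaw": -1}
    - {"tx": 36, "ty": -220, "tz": 0, "twist": 0, "jaw": -1}
    - {"tx": 44, "ty": -265, "tz": 0, "twist": 0, "jaw": -1}
    - {"tx": 51, "ty": -310, "tz": 0, "twist": 0, "jaw": -1}
    - {"tx": 57, "ty": -345, "tz": 0, "twist": 0, "jaw": -1}
    - {"tx": 60, "ty": -363, "tz": 0, "twist": 0, "jaw": -1}
    - {"tx": 60, "ty": -363, "tz": 0, "twist": 0, "jaw": -1}
    - {"tx": 60, "ty": -363, "tz": 0, "twist": 0, "jaw": -1}

```text
time_s: 22.55
position: [0.472, 0.0721, 0.1994]
tool_rot: [0.001, 0.977, 0.212, 0.006]
ft_force: [-0.0, 0.0, 0.3]
finger_gap: 0.0852
```

```bash
python3 -c "
from h import *
f=grab('side','s5')
go((.4724,.0717,.068))"
```

```text
t 22.6 pos [0.4722 0.0716 0.1996] ft [-0.39 -0.1   0.28] gap 0.0852 toolx [0.91  0.414 0.011]
(0.4724, 0.0717, 0.068) -> [ -1.3  -0.6 131.6]
```

View pics/s5.png

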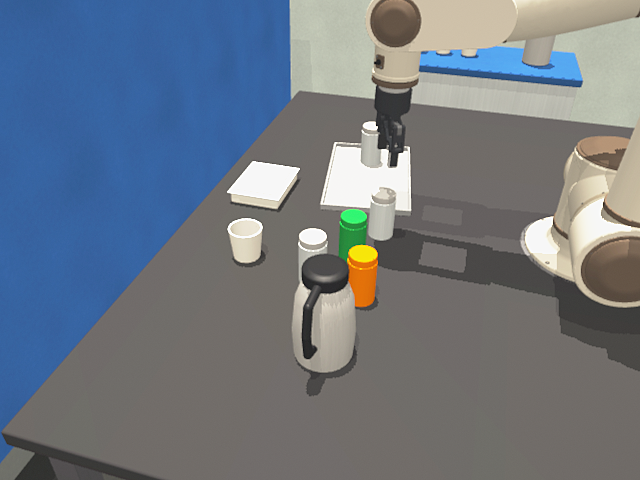

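T1 stands upright on the tray at (371,145). The gripper is over T3 at (383,215). Descend and grasp.

>>> play_rows:
  moves:
    - {"tx": 0, "ty": 0, "tz": 35, "twist": 0, "jaw": -1}
    - {"tx": -1, "ty": -0.5, "tz": 75, "twist": 0, "jaw": -1}
    - {"tx": -1, "ty": -0.5, "tz": 110, "twist": 0, "jaw": -1}
    - {"tx": -1, "ty": -0.5, "tz": 131, "twist": 0, "jaw": -1}
    - {"tx": -1, "ty": -0.5, "tz": 131, "twist": 0, "jaw": -1}
    - {"tx": -1, "ty": -0.5, "tz": 131, "twist": 0, "jaw": 1}
    - {"tx": -1, "ty": -0.5, "tz": 131, "twist": 0, "jaw": 1}
    - {"tx": -1, "ty": -0.5, "tz": 131, "twist": 0, "jaw": 1}
    - {"tx": -1, "ty": -0.5, "tz": 131, "twist": 0, "jaw": 1}
    - {"tx": -1, "ty": -0.5, "tz": 131, "twist": 0, "jaw": 1}
    - {"tx": -1, "ty": -0.5, "tz": 131, "twist": 0, "jaw": 1}

```text
time_s: 23.7
position: [0.4737, 0.0716, 0.0702]
tool_rot: [0.002, 0.977, 0.212, 0.008]
ft_force: [-0.1, -0.9, 6.6]
finger_gap: 0.0592
```

>>> play_rows:
  moves:
    - {"tx": 0, "ty": 0, "tz": -15, "twist": 0, "jaw": 1}
    - {"tx": 0, "ty": 0, "tz": -45, "twist": 0, "jaw": 1}
    - {"tx": 0, "ty": 0, "tz": -80, "twist": 0, "jaw": 1}
    - {"tx": 0, "ty": 0, "tz": -80, "twist": 0, "jaw": 1}
    - {"tx": 0, "ty": 0, "tz": -80, "twist": 0, "jaw": 1}

```text
time_s: 24.2
position: [0.4729, 0.0715, 0.1512]
tool_rot: [0.002, 0.977, 0.212, 0.009]
ft_force: [-0.6, -0.1, -2.5]
finger_gap: 0.0589
```

```bash
python3 -c "
from h import *
go((.541,-.105,.148),(.541,-.105,.076))"
```

```text
t 24.2 pos [0.4729 0.0715 0.1512] ft [-0.59 -0.05 -2.52] gap 0.0589 toolx [0.91  0.414 0.016]
(0.541, -0.105, 0.148) -> [-11.1 188.8   4.3]
(0.541, -0.105, 0.076) -> [-12.2 188.3  76.3]
```

>>> play_rows:
  moves:
    - {"tx": -1, "ty": 18, "tz": 1, "twist": 0, "jaw": 1}
    - {"tx": -3, "ty": 50, "tz": 1, "twist": 0, "jaw": 1}
    - {"tx": -5, "ty": 88, "tz": 2, "twist": 0, "jaw": 1}
    - {"tx": -7, "ty": 126, "tz": 3, "twist": 0, "jaw": 1}
    - {"tx": -9, "ty": 160, "tz": 4, "twist": 0, "jaw": 1}
    - {"tx": -11, "ty": 181, "tz": 4, "twist": 0, "jaw": 1}
    - {"tx": -11, "ty": 189, "tz": 12, "twist": 0, "jaw": 1}
    - {"tx": -11, "ty": 189, "tz": 30, "twist": 0, "jaw": 1}
    - {"tx": -12, "ty": 188, "tz": 50, "twist": 0, "jaw": 1}
    - {"tx": -12, "ty": 188, "tz": 66, "twist": 0, "jaw": 1}
    - {"tx": -12, "ty": 188, "tz": 73, "twist": 0, "jaw": 1}
    - {"tx": -12, "ty": 188, "tz": 74, "twist": 0, "jaw": 1}

```text
time_s: 25.4
position: [0.5404, -0.1039, 0.0771]
tool_rot: [0.001, 0.977, 0.212, 0.008]
ft_force: [0.0, 1.3, -1.0]
finger_gap: 0.0591
```

>>> play_rows:
  moves:
    - {"tx": 0, "ty": 0, "tz": 0.6, "twist": 0, "jaw": 1}
    - {"tx": 0, "ty": 0, "tz": 1.2, "twist": 0, "jaw": 1}
    - {"tx": 0, "ty": 0, "tz": 1.8, "twist": 0, "jaw": 1}
    - {"tx": 0, "ty": 0, "tz": 1.8, "twist": 0, "jaw": 1}

```text
time_s: 25.8
position: [0.5405, -0.104, 0.0756]
tool_rot: [0.001, 0.977, 0.212, 0.008]
ft_force: [0.0, 0.5, -0.4]
finger_gap: 0.0591
```

>>> play_rows:
  moves:
    - {"tx": 0, "ty": 0, "tz": 0.6, "twist": 0, "jaw": 1}
    - {"tx": 0, "ty": 0, "tz": 1.2, "twist": 0, "jaw": 1}
    - {"tx": 0, "ty": 0, "tz": 1.2, "twist": 0, "jaw": 1}

```text
time_s: 26.1
position: [0.5408, -0.104, 0.0753]
tool_rot: [0.001, 0.977, 0.212, 0.008]
ft_force: [-4.0, 2.4, 9.5]
finger_gap: 0.0589
```

Contact. Release and rise, then check.

>>> play_rows:
  moves:
    - {"tx": 0, "ty": 0, "tz": 0, "twist": 0, "jaw": -1}
    - {"tx": 0, "ty": 0, "tz": 0, "twist": 0, "jaw": -1}
    - {"tx": 0, "ty": 0, "tz": 0, "twist": 0, "jaw": -1}
    - {"tx": 0, "ty": 0, "tz": 0, "twist": 0, "jaw": -1}
    - {"tx": 0, "ty": 0, "tz": 0, "twist": 0, "jaw": -1}
    - {"tx": 0, "ty": 0, "tz": -20, "twist": 0, "jaw": -1}
    - {"tx": 0, "ty": 0, "tz": -60, "twist": 0, "jaw": -1}
    - {"tx": 0, "ty": 0, "tz": -100, "twist": 0, "jaw": -1}
    - {"tx": 0, "ty": 0, "tz": -125, "twist": 0, "jaw": -1}
    - {"tx": 0, "ty": 0, "tz": -125, "twist": 0, "jaw": -1}
    - {"tx": 0, "ty": 0, "tz": -125, "twist": 0, "jaw": -1}

```text
time_s: 27.2
position: [0.5387, -0.1041, 0.2002]
tool_rot: [0.002, 0.977, 0.212, 0.009]
ft_force: [-0.1, 0.6, -0.5]
finger_gap: 0.0853
```

```bash
python3 - <<'E'
from h import *
f=grab('top','top2'); P=pts(f)
for x,y in (T['2'],(.569,-.283),(.541,-.104)):
    m=(np.hypot(P[...,0]-x,P[...,1]-y)<.05)&(abs(P[...,2]-.118)<.008); print(m.sum(),P[m].mean(0).round(4) if m.any() else '')
go((*T['2'],.20),(*T['2'],.068))
E
```

```text
412 [0.5795 0.287  0.1152]
145 [ 0.5843 -0.2854  0.1203]
24 [ 0.5452 -0.0793  0.1177]
t 27.25 pos [ 0.5384 -0.1039  0.1993] ft [-0.5  -0.18  0.47] gap 0.0855 toolx [0.91  0.414 0.015]
(0.5796, 0.2869, 0.2) -> [ 199.3 -338.7    0.4]
(0.5796, 0.2869, 0.068) -> [ 197.3 -339.4  132.4]
```

View pics/top2.png

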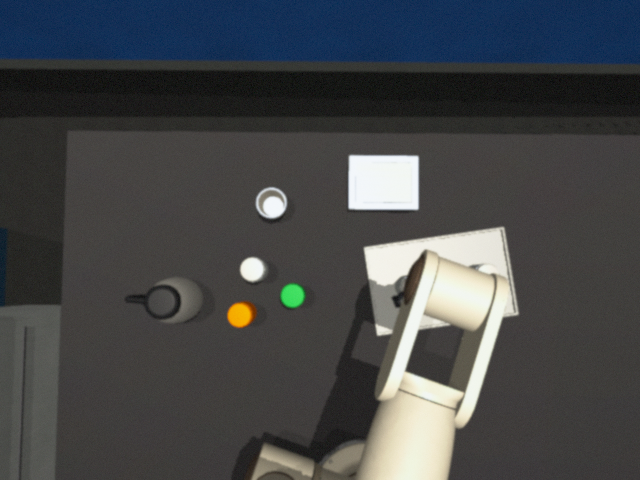

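T2 is still at (253,270). Both tray tins are partly hidden under the arm. Moving over to T2.

>>> play_rows:
  moves:
    - {"tx": 15, "ty": -25, "tz": 0, "twist": 0, "jaw": -1}
    - {"tx": 38, "ty": -65, "tz": 0, "twist": 0, "jaw": -1}
    - {"tx": 61, "ty": -104, "tz": 0, "twist": 0, "jaw": -1}
    - {"tx": 84, "ty": -143, "tz": 0, "twist": 0, "jaw": -1}
    - {"tx": 107, "ty": -182, "tz": 0, "twist": 0, "jaw": -1}
    - {"tx": 130, "ty": -221, "tz": 0, "twist": 0, "jaw": -1}
    - {"tx": 153, "ty": -260, "tz": 0, "twist": 0, "jaw": -1}
    - {"tx": 175, "ty": -298, "tz": 0, "twist": 0, "jaw": -1}
    - {"tx": 192, "ty": -326, "tz": 0, "twist": 0, "jaw": -1}
    - {"tx": 199, "ty": -339, "tz": 0, "twist": 0, "jaw": -1}
    - {"tx": 199, "ty": -339, "tz": 0, "twist": 0, "jaw": -1}
    - {"tx": 199, "ty": -339, "tz": 0, "twist": 0, "jaw": -1}

```text
time_s: 28.45
position: [0.579, 0.2862, 0.1995]
tool_rot: [0.001, 0.977, 0.212, 0.007]
ft_force: [0.7, -0.4, 0.1]
finger_gap: 0.0856
```

```bash
python3 - <<'E'
from h import *
f=grab('top','top3'); P=pts(f)
for x,y in ((.569,-.283),(.541,-.104)):
    m=(np.hypot(P[...,0]-x,P[...,1]-y)<.05)&(abs(P[...,2]-.118)<.008); print(m.sum(),P[m].mean(0).round(4),P[m].std(0).round(4))
go((.5795,.287,.067))
E
```

```text
433 [ 0.5686 -0.2819  0.1199] [0.0142 0.0145 0.003 ]
424 [ 0.5392 -0.103   0.1199] [0.0142 0.0143 0.0028]
t 28.5 pos [0.5791 0.2859 0.1999] ft [0.13 0.31 0.73] gap 0.0854 toolx [0.91  0.413 0.014]
(0.5795, 0.287, 0.067) -> [ -1.   -1.7 132.8]
```

View pics/top3.png

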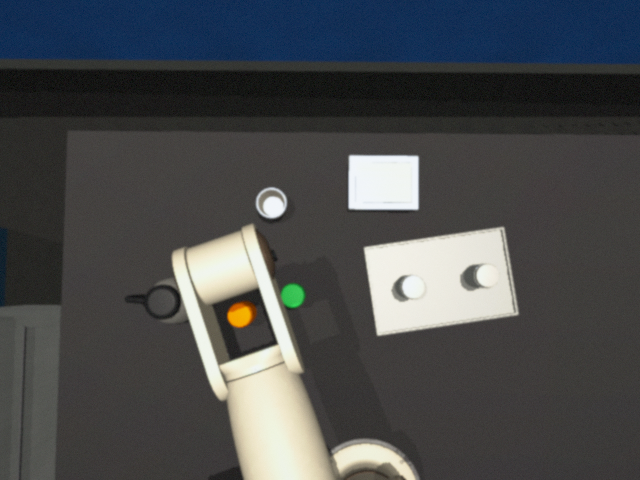

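Both light tins stand on the tray, at (412,287) and (486,275), with lid height 0.120, so they are upright on the floor. Now grasp T2.

>>> play_rows:
  moves:
    - {"tx": 0, "ty": 0, "tz": 35, "twist": 0, "jaw": -1}
    - {"tx": -1, "ty": -1, "tz": 75, "twist": 0, "jaw": -1}
    - {"tx": -1, "ty": -1, "tz": 110, "twist": 0, "jaw": -1}
    - {"tx": -1, "ty": -1, "tz": 132, "twist": 0, "jaw": -1}
    - {"tx": -1, "ty": -1, "tz": 132, "twist": 0, "jaw": -1}
    - {"tx": -1, "ty": -1, "tz": 132, "twist": 0, "jaw": 1}
    - {"tx": -1, "ty": -1, "tz": 132, "twist": 0, "jaw": 1}
    - {"tx": -1, "ty": -1, "tz": 132, "twist": 0, "jaw": 1}
    - {"tx": -1, "ty": -1, "tz": 132, "twist": 0, "jaw": 1}
    - {"tx": -1, "ty": -1, "tz": 132, "twist": 0, "jaw": 1}
    - {"tx": -1, "ty": -1, "tz": 132, "twist": 0, "jaw": 1}
    - {"tx": -1, "ty": -1, "tz": 132, "twist": 0, "jaw": 1}
  grip_force: 55

```text
time_s: 29.7
position: [0.5807, 0.2864, 0.0701]
tool_rot: [0.001, 0.977, 0.211, 0.009]
ft_force: [-1.7, -0.8, 7.8]
finger_gap: 0.0586
```

>>> play_rows:
  moves:
    - {"tx": 0, "ty": 0, "tz": -15, "twist": 0, "jaw": 1}
    - {"tx": 0, "ty": 0, "tz": -40, "twist": 0, "jaw": 1}
    - {"tx": 0, "ty": 0, "tz": -70, "twist": 0, "jaw": 1}
    - {"tx": 0, "ty": 0, "tz": -100, "twist": 0, "jaw": 1}
    - {"tx": 0, "ty": 0, "tz": -130, "twist": 0, "jaw": 1}
    - {"tx": 0, "ty": 0, "tz": -155, "twist": 0, "jaw": 1}
    - {"tx": 0, "ty": 0, "tz": -165, "twist": 0, "jaw": 1}
    - {"tx": 0, "ty": 0, "tz": -165, "twist": 0, "jaw": 1}
    - {"tx": 0, "ty": 0, "tz": -165, "twist": 0, "jaw": 1}
    - {"tx": 0, "ty": 0, "tz": -165, "twist": 0, "jaw": 1}
    - {"tx": 0, "ty": 0, "tz": -165, "twist": 0, "jaw": 1}
    - {"tx": 0, "ty": 0, "tz": -165, "twist": 0, "jaw": 1}

```text
time_s: 30.9
position: [0.5775, 0.2862, 0.2344]
tool_rot: [0.001, 0.977, 0.212, 0.009]
ft_force: [-0.3, -0.9, -4.5]
finger_gap: 0.0585
```

```bash
python3 - <<'E'
from h import *
for i in range(6):
    f=grab('side','s6'); s=status.sense(); print(s['ft_force'].round(2),abs(s['qd']).max().round(4))
go(); P=pts(f)
# tin bottom: points near held tin
x,y,z=status.sense()['position']
m=(np.hypot(P[...,0]-x,P[...,1]-y)<.04)&(P[...,2]>.03)&(P[...,2]<z); print('lowest tin z',np.sort(P[m][:,2])[:10].round(3), m.sum())
cv2.imwrite('pics/s6c.png',cv2.resize(f['frame'][90:330,200:440],(600,600)))
g=grab('top','top4')
E
```

```text
[-0.72 -0.54 -4.64] 0.0018
[ 0.37  0.05 -4.6 ] 0.0042
[-0.47 -0.09 -3.81] 0.0018
[-0.9   0.61 -4.91] 0.0031
[-0.13 -0.49 -4.89] 0.0016
[-0.63  0.22 -3.71] 0.0011
t 31.2 pos [0.5777 0.2863 0.2351] ft [-0.63  0.22 -3.71] gap 0.0585 toolx [0.91  0.413 0.017]
lowest tin z [0.165 0.166 0.166 0.166 0.166 0.166 0.167 0.167 0.167 0.167] 883
```

View pics/s6c.png

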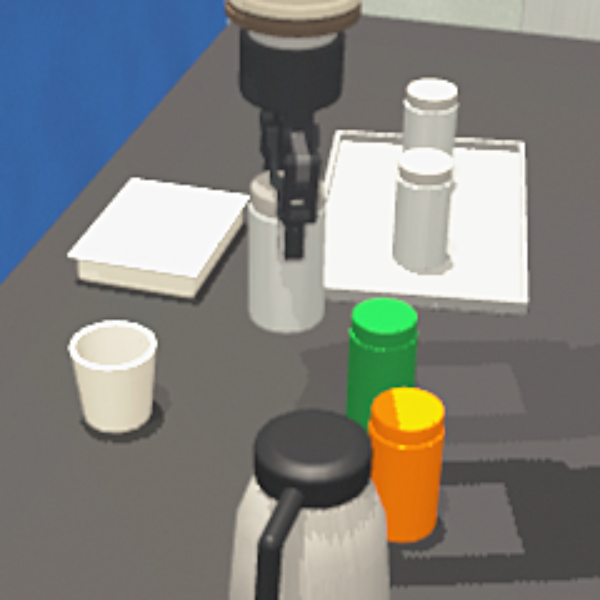

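View pics/s6.png

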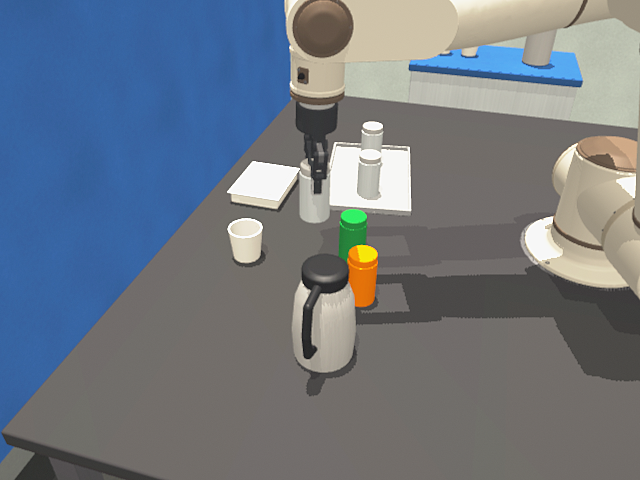

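The side view shows the heavy tin held upright at (315,195), its bottom about 16.5 cm up and clear of everything. The two light tins stand on the tray at (370,175) and (371,140). The jug, cup, meal box and decoys are in place. Handing in.

```bash
python3 -c "
from h import *
print(workorder.sign_off()); go()"
```

```text
the job is handed in; nothing more can be done
None
the job is handed in; nothing more can be done
```

I hefted all three tins, stood the two light ones on the tray, and handed the job in at about 31 s, still holding the heavy one.

- **Weights:** the raw wrist readings were about 1.2 N, 2.2 N and 4.7 N, with roughly ±0.6 N of noise and a small zero offset. The tin that started at (0.58, 0.287) is clearly the heaviest.
- **Light tins:** they stand upright on the tray at (0.569, -0.282) and (0.539, -0.103). Their lids measured 0.120 m high, as expected on the tray floor.
- **Heavy tin:** it is held with its underside about 16.5 cm above the counter, touching nothing else, and the arm was at rest. The tool has about 1° of tilt, which built up over the moves.
- **Bystanders:** in the camera images, the jug, cup, meal box and the green and orange look-alikes are where they started.
- **One rough moment:** when I set the second tin back after hefting, the wrist force reached about 27 N, more than I intended. That tin moved less than 1 mm and stayed upright, and I made the later set-downs more gently (about 10 N).

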